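# Check the syrup colour meter with the amber reference cell

### The arm

A 6-joint arm with a two-finger parallel gripper is mounted at the origin on a cart in front of the work surface, level with it; the furniture and walls round the work are solid. World frame = base frame: x ahead of the robot, y to its left, z up, the work surface at z = 0. Lengths are in mm, angles in rad, forces in N, time in s.
With the tool pointing down it reaches from about 275 to 1000 mm from the base axis. Payload 8.4 kg.
Tool frame: the origin (TCP) lies on the centre line of the jaws, within the pads' length; the fingertips stand 22 mm ahead of it and the grasp point (between the pads) lies 3 mm ahead of it; z points along the fingers, y is the direction in which the jaws open and shut (so a half turn about z gives the same grasp; the last joint's range is limited). The gripper opens to 85 mm and grips with 20 to 120 N. Pads are 22 mm wide; open, the fingers measure 114 mm over their backs; the gripper's body (76 mm by 85 mm) begins 54 mm behind the grasp point. The pads swing forward as they close: fully open they stand 13 mm farther back than shut.
Start: joints at [-1.15, 0.353, 1.633, -0, 1.155, -0.002], TCP at [256.446, -569.968, 253.281] pointing down, gripper open.
Joint ranges: [-2.63, 2.63], [-0.92, 2.1], [0.06, 2.66], [-1.3, 4.44], [0, 2.69], [-3.02, 3.02]. Speed limits (rad/s): [2.22, 2.22, 2.79, 3.14, 3.14, 3.14].

### API

Orientations are given as [roll, pitch, yaw] about the fixed x, y, z axes, in that order (R = Rz(yaw) Ry(pitch) Rx(roll)).
In Python, from rig import r gives the robot as it stands.
- The arm moves only by the tool carry_out, never from a script. Its argument "rows" is text: rows parted by semicolons, each of 5 numbers parted by spaces: the opening, from 0 (shut) to 1 (fully open), then the shift along the tool's x, y, z in units of 30 mm (1.0 is 30 mm), then the turn about the tool's z in units of 8 degrees (1.0 is 8 degrees). A call has 1 to 12 rows; each row shifts and turns the commanded pose from where the row before left it, along the tool's axes as they then stand; what a row does not reach is not made up. A row lasts 1/8 s, in which the tool goes at most 62.5 mm and 10.7 degrees, less where a joint would pass 70% of its speed; a pose out of reach is approached as far as the arm can. A call is refused whole if a number of a shift passes 1 or a number of a turn 1, either way. A call with a gripper value outside its range is refused whole. The fingers move at their own pace and stop on an object; "newtons" is the grip in N (left out, the last holds). Time passes only in rows, so rows that do not move let the fingers close. It gives the time, the measured TCP pose, the force and the opening at its end, in the units of the state.
- r.sense(): the state, without advancing time (a new reading comes with each control period).
- r.grab_frame(name): name is "side" or "top"; returns the picture (480x640x3 uint8, blue, green, red); there is no depth.
- r.get_calibration(name): a dict with "intrinsics" (3x3 intrinsics, pixels), "k1" (the pictures are not rectified: a ray, as slopes to the right and down, at radius r is drawn at 1 + k1 r^2 times it, then the intrinsics apply), "position" and "rotation" of the camera in the world. Camera axes: x right, y up, looking along -z (the intrinsics and any distortion apply to the point x, -y, -z); pixel columns grow to the right and rows downward; lengths in mm; the calibration is good to about 2 mm. A picture is of the moment at which its call begins. get_calibration takes no time and is no camera call.
- r.sign_off(): hands the job in, once; it reports no verdict.
The state is a dict: "clock": time; "qpos": joint angles; "qvel": joint speeds; "joint_efforts": joint torques, N m; "eef_pos": TCP position; "tcp_rot": TCP orientation; "contact_force": force on the tool from outside, world axes, zero at the start; "wrist_torque": the same for the moment, N m; "opening": opening from 0.0 (shut) to 1.0 (fully open).
Only numpy, scipy, OpenCV 4.12 (cv2) and the standard library are available. Lean on these libraries where they do the work, as an engineer would, in place of code of your own. Each camera call takes 0.05 s, during which the arm holds its last target.

### The job

Before the next syrup batch is graded, the colour meter is checked with the amber glass reference cell. Slide the meter's dust cover fully open, then lift the amber cell by its two frosted faces only (fingers never on the clear faces or the stopper) and lower it upright into the meter's well so that the light shines through its two clear faces. Push it fully home against the spring follower and finish while still gripping it and holding it down there; leave the other cells, the jar, the timer and the spoon where they are.

Things in the scene. Friction and masses are not known exactly. Their poses are not given: they have to be found in the camera images.
- colour_meter: pale grey bench-top syrup colour meter, fixed, 196 x 100 mm. Origin on the worktop under the axis of its cell well; x runs along the light path from the lamp housing (69 mm high, x -84 to -28 mm, dark display and small buttons on top) to the detector housing with the cover's track; z up. The dark middle with the well is 76 mm high; beside it (y beyond 28 mm) the housing is 61 mm high
- well_mouth (a point): centre of the mouth of the cell well, 76 mm above the worktop, axes as the meter's. The well is a vertical square hole 30 x 30 mm, its walls along the meter's x and y, the mouth flared to 38 mm over its top 4 mm; yellow marks beside the mouth show the light path (x)
- dust_cover (a joint): travel of the pale grey sliding cover over the well: 0 = shut, 0.052 m = fully open, moving along the meter's +x, over the detector housing. It runs with light friction (about 1 N) and stays where it is left. Its top lies 81 mm above the worktop
- cover_grip (a point): middle of the dark grey ribbed grip block on the cover (14 mm along x, 24 mm along y, 18 mm high, from 80.5 to 98.5 mm above the worktop); moves with the cover; axes as the meter's. Shut, it lies at x = 12 mm of the meter
- follower (a joint): depression of the black spring follower in the well: 0 = up (top 22 mm below the mouth), 0.020 m = fully down on its stop (top 42 mm below the mouth). It pushes up with 2 N at the top and 5 N at the bottom of its travel, more than a cell's weight. A red tab in a slot on each side of the meter sinks with it to the yellow home mark
- amber_cell: sealed reference cell of amber glass, about 75 g, loose, upright on the tray turned any way; 26 x 26 mm square, body 84 mm high, on top a white stopper 15 mm across, 10 mm high. Origin mid-underside, z up; clear amber faces at +x and -x, frosted matt cream faces at +y and -y (grip across y). Fully home in the well, 42 mm of its body stand out of the mouth
- green_cell: the same cell in green glass, a bystander on the tray
- colourless_cell: the same cell in colourless glass, a bystander on the tray
- cell_tray: fixed flat aluminium tray with a black mat, 110 x 290 mm, origin in the middle of its underside, longer along its y; mat top at z = 8 mm, rim 12 mm high. The three cells stand on it in a row along y, about 85 mm apart, in any order
- jar_amber: small amber jar with black lid, 38 mm across, 60 mm high, a loose bystander; origin in the middle of its underside
- kitchen_timer: white kitchen timer, 62 x 66 x 20 mm, lying loose, a bystander; origin in the middle of its underside
- measure_spoon: pale measuring spoon, 41 x 116 x 13 mm, lying loose, a bystander; origin in the middle of its underside

How it is judged (in metres and radians):
On the way, in this order (a step that is already met when the one before it is completed fails the run):
1. the dust cover is slid fully open while the cell still stands on the tray (value of joint dust_cover above 0.046 m and distance of amber_cell from where it was at the start of the episode below 0.02 m), for 0.2 s.
2. the amber cell is lifted clear of the tray, gripped by both frosted faces (contact force between the fingers and amber_cell_c1 above 0.5 N and contact force between the fingers and amber_cell_c2 above 0.5 N and height (world z) of amber_cell above 0.04 m and contact force between amber_cell and cell_tray below 0.1 N), for 0.2 s.
At the end, for the whole second after the job is handed in: Cell still gripped by both frosted faces (over 0.5 N each) and pressed down in the well: follower at least 16.5 of 20 mm down, cell within 5 mm of the well axis, upright within 0.10 rad, clear faces square to the light path within 0.14 rad, at rest; cover open at least 44 of 52 mm (contact force between the fingers and amber_cell_c1 above 0.5 N and contact force between the fingers and amber_cell_c2 above 0.5 N and value of joint follower above 0.0165 m and value of joint dust_cover above 0.044 m and horizontal distance between amber_cell and colour_meter below 0.005 m and z of amber_cell in the frame of colour_meter below 0.039 m and angle between the x axis of amber_cell and the x axis of colour_meter, either way round below 0.14 rad and angle between amber_cell's own z axis and vertical below 0.1 rad and linear speed of amber_cell below 0.01 m/s); the arm keeps its last pose, push and grip.
It fails at once if the fingers touch a clear face of the amber cell (contact force between the fingers and amber_cell_c0 above 0.5 N).
It fails at once if the fingers touch the stopper of the amber cell (contact force between the fingers and amber_cell_c3 above 0.5 N).
It fails at once if another cell is displaced or tipped (distance of any of green_cell, colourless_cell from where it was at the start of the episode above 0.015 m or angle between any of green_cell, colourless_cell's own z axis and vertical above 0.3 rad).
It fails at once if the jar, the timer or the spoon is shifted (distance of any of jar_amber, kitchen_timer, measure_spoon from where it was at the start of the episode above 0.03 m).
It also fails if it takes over 64 s, if anything falls off the work surface, if the arm or the gripper's body presses on something with over 40 N, if the wrist force passes 120 N, or if a joint passes its speed limit or range.

## Working session

There is one attempt and no reset: what is moved stays moved. The work goes in short steps, Python scripts to look and compute and a tool call to move; the robot and the scene stay as the last step left them, time stands still between calls to the robot, and variables do not carry over. Pictures are saved under pics/ and viewed, and the job is handed in when it is done.

Besides the shell and the picture viewer there is one more tool, called after "Call:" by a JSON object that holds its "fn" and its "kwargs". carry_out: Moves the arm, as the interface text tells. Its arguments: {"type":"object","properties":{"rows":{"type":"string"},"newtons":{"type":"number"}},"required":["rows"]}

```bash
ls; mkdir -p pics
python3 - <<'E'
from rig import r
import cv2
for n in("side","top"):
    cv2.imwrite(f"pics/{n}0.png",r.grab_frame(n)); print(n,r.get_calibration(n))
s=r.sense();print(s)
E
```

```text
pics
side {'intrinsics': array([[492.26266427,   0.        , 316.54820929],
       [  0.        , 492.26266427, 239.00336783],
       [  0.        ,   0.        ,   1.        ]]), 'k1': 0.015962715772736308, 'position': array([137.48015347, 778.23504752, 574.0209163 ]), 'rotation': array([ 1.04793231,  0.02266204, -2.63550638])}
top {'intrinsics': array([[603.57421555,   0.        , 315.14557216],
       [  0.        , 603.57421555, 246.43764128],
       [  0.        ,   0.        ,   1.        ]]), 'k1': -0.1891808850853957, 'position': array([ 286.69061066,   34.27428738, 1563.9583728 ]), 'rotation': array([ 0.1882563 ,  0.0037196 , -1.56413456])}
{'clock': 0.1, 'qpos': array([-1.15039264e+00,  3.53574449e-01,  1.63405027e+00,  3.80629307e-06,
        1.15522227e+00, -2.41413924e-03]), 'qvel': array([-0.00331764, -0.00198171, -0.00336581, -0.00110111, -0.00068522,
       -0.00261814]), 'joint_efforts': array([ 9.88297325e-04, -6.06358838e+01, -3.42818463e+01,  1.24966652e-05,
        3.82491868e-03, -6.62499133e-06]), 'eef_pos': array([ 256.28643062, -569.59679039,  252.64358143]), 'tcp_rot': array([-3.14033833e+00, -6.50851610e-06,  4.22816286e-01]), 'contact_force': array([ 1.18280561,  0.20378281, -0.14989472]), 'wrist_torque': array([-0.04696824, -0.02145963,  0.00456306]), 'opening': 1.0003320293120854}
```

View pics/side0.png

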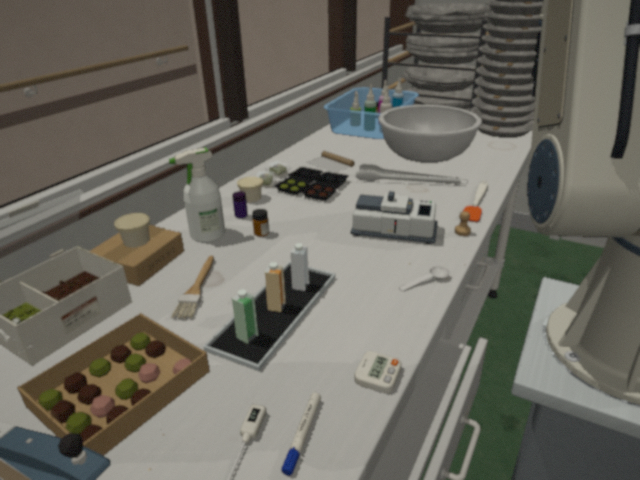

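View pics/top0.png

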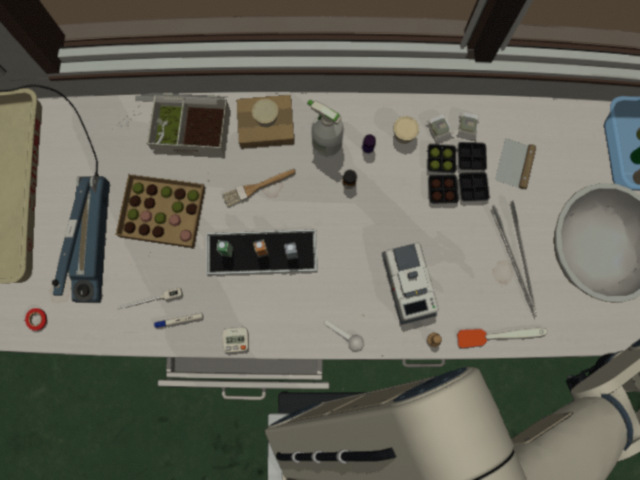

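Run:
```python
import cv2
t=cv2.imread("pics/top0.png");s=cv2.imread("pics/side0.png")
cv2.imwrite("pics/z1.png",cv2.resize(t[230:340,370:450],None,fx=7,fy=5.4,interpolation=2)if 0 else cv2.resize(t[235:335,370:450],None,fx=6,fy=6,interpolation=2))
cv2.imwrite("pics/z2.png",cv2.resize(t[220:285,200:325],None,fx=6,fy=6,interpolation=2))
cv2.imwrite("pics/z3.png",cv2.resize(s[180:250,340:450],None,fx=7,fy=7,interpolation=2))
cv2.imwrite("pics/z4.png",cv2.resize(s[235:365,205:340],None,fx=4.5,fy=4.5,interpolation=2))
```

```text
(no output)
```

View pics/z1.png

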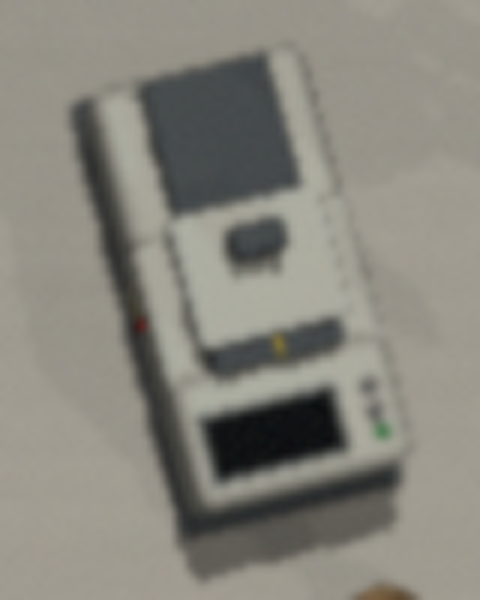

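View pics/z2.png

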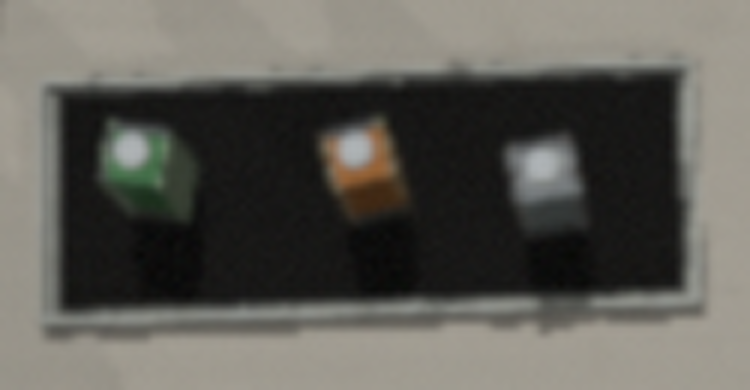

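View pics/z3.png

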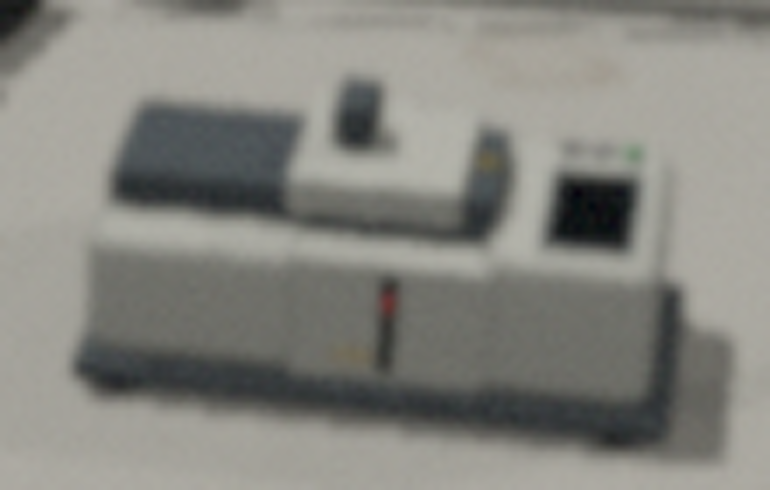

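View pics/z4.png

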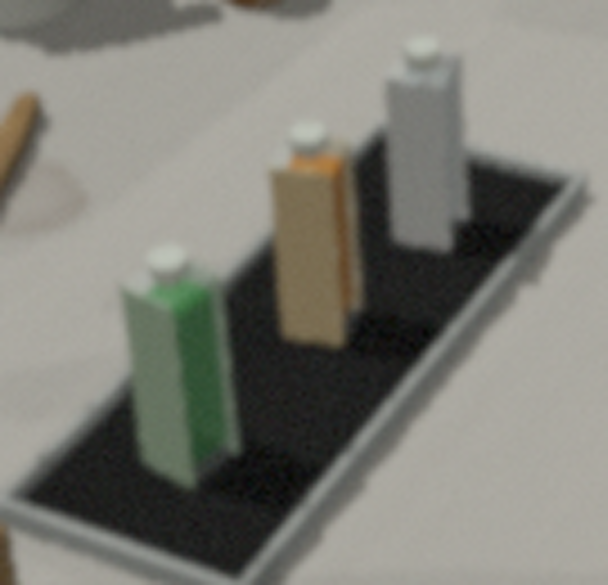

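```bash
cat > h.py <<'E'
import numpy as np,cv2
from scipy.spatial.transform import Rotation as R
from rig import r
C={n:r.get_calibration(n) for n in("side","top")}
def proj(n,P):
    c=C[n];P=np.atleast_2d(P).astype(float)
    M=R.from_euler('xyz',c["rotation"]).as_matrix()
    q=(P-c["position"])@M; u=q[:,0]/-q[:,2]; v=-q[:,1]/-q[:,2]
    f=1+c["k1"]*(u*u+v*v);K=c["intrinsics"]
    return np.c_[K[0,0]*u*f+K[0,2],K[1,1]*v*f+K[1,2]]
def ray(n,px):
    c=C[n];K=c["intrinsics"];d=np.array([(px[0]-K[0,2])/K[0,0],(px[1]-K[1,2])/K[1,1]]);s=d.copy()
    for _ in range(20): s=d/(1+c["k1"]*(s@s))
    M=R.from_euler('xyz',c["rotation"]).as_matrix()
    return c["position"],M@np.array([s[0],-s[1],-1])
def atz(n,px,z):
    o,d=ray(n,px);return o+d*(z-o[2])/d[2]
def crop(px,ox,oy,s): return (np.array(px)+.5)/s-.5+np.array([ox,oy])
def tf(x,y,th,P):
    P=np.atleast_2d(P).astype(float);c,s=np.cos(th),np.sin(th)
    return np.c_[x+c*P[:,0]-s*P[:,1],y+s*P[:,0]+c*P[:,1],P[:,2]]
def box(x0,x1,y0,y1,z0,z1):
    return [[(a,b,z) for a,b in((x0,y0),(x1,y0),(x1,y1),(x0,y1),(x0,y0))] for z in(z0,z1)]+[[(a,b,z0),(a,b,z1)] for a in(x0,x1) for b in(y0,y1)]
def draw(im,n,pose,lines,ox,oy,s,w,h,col=(255,0,255)):
    o=cv2.resize(im[oy:oy+h,ox:ox+w],None,fx=s,fy=s,interpolation=cv2.INTER_CUBIC)
    return over(o,n,pose,lines,ox,oy,s,col)
def over(o,n,pose,lines,ox,oy,s,col):
    for l in lines:
        p=(proj(n,tf(*pose,l))-[ox,oy]+.5)*s-.5
        cv2.polylines(o,[np.round(p*16).astype(np.int32)],False,col,1,cv2.LINE_AA,4)
    return o
E
python3 - <<'E'
from h import *
T=lambda *p:crop(p,370,235,6)
S=lambda *p:crop(p,340,180,7)
a=atz('top',T(205,512),69);b=atz('top',T(408,460),69);print(a,b,np.linalg.norm(a-b))
print('grip',atz('top',T(256,232),98.5))
print('side tab tops',atz('side',S(362,90),98.5))
print(atz('top',T(280,345),76))
# cells
U=lambda *p:crop(p,200,220,6)
V=lambda *p:crop(p,205,235,4.5)
for k,p in dict(g=(131,150),a=(354,150),c=(543,166)).items(): print(k,atz('top',U(*p),102))
for k,p in dict(g=(168,257),a=(309,135),c=(423,50)).items(): print(k,atz('side',V(*p),102))
E
```

```text
[ 387.2773424  -179.22412937   69.        ] [ 408.73961511 -264.70121223   69.        ] 88.1303627755465
grip [ 500.05174742 -197.97302659   98.5       ]
side tab tops [ 497.38819323 -202.77795601   98.5       ]
[ 456.00178666 -210.64667248   76.        ]
g [568.46871463 274.05177451 102.        ]
a [569.00522698 181.43027816 102.        ]
c [562.76361733 103.36456495 102.        ]
g [569.19742972 272.03604713 102.        ]
a [568.37010763 180.69713472 102.        ]
c [561.80984583 104.24201175 102.        ]
```

```bash
cat > ov.py <<'E'
from h import *
import sys
pose=[float(v) for v in sys.argv[1:4]]; pose[2]=np.radians(pose[2]); cp=[float(v) for v in sys.argv[4:7]]; cp[2]=np.radians(cp[2])
t=cv2.imread("pics/top0.png");s=cv2.imread("pics/side0.png")
L=box(-84,-28,-46,46,61,69)+box(5,19,-12,12,81,98.5)+box(-88,108,-50,50,0,10)+[[(-28,-28,76),(-28,28,76)]]+[[(0,46,10),(0,46,61)]]
B=box(-13,13,-13,13,8,92)+[[(7.5*np.cos(a),7.5*np.sin(a),102) for a in np.linspace(0,6.3,20)]]
A=draw(t,'top',pose,L,370,235,6,80,100)
D=draw(s,'side',pose,L,340,180,7,110,70)
E=draw(t,'top',cp,B,240,225,10,50,40);F=draw(s,'side',cp,B,255,255,6,45,65)
cv2.imwrite("pics/oA.png",A);cv2.imwrite("pics/oD.png",D)
h=max(E.shape[0],F.shape[0]);pad=lambda x:np.pad(x,((0,h-x.shape[0]),(0,0),(0,0)))
cv2.imwrite("pics/oE.png",np.hstack([pad(E),pad(F)]))
E
python3 ov.py 487 -203 14.1 568.7 181 10
```

```text
(no output)
```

View pics/oA.png

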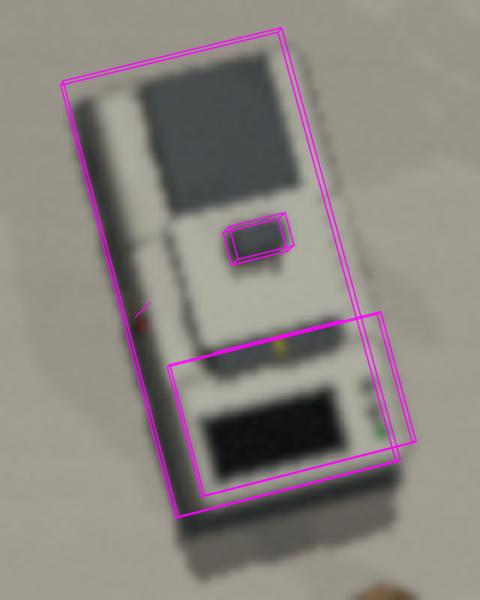

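View pics/oD.png

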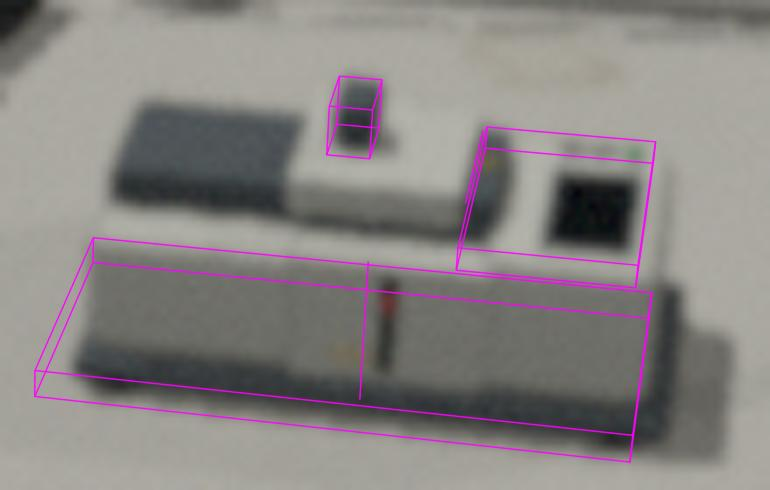

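View pics/oE.png

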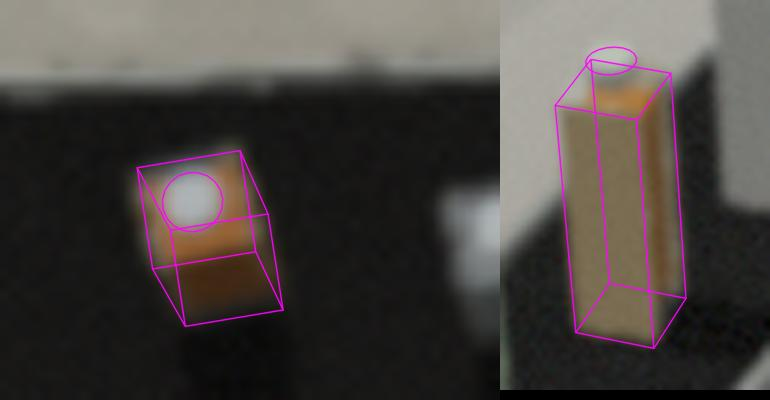

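```bash
sed -i 's/box(5,19,-12,12,81,98.5)/box(5+g,19+g,-12,12,81,98.5)/; s/^L=/g=float(sys.argv[7]) if len(sys.argv)>7 else 0\nL=/; s/box(-84,-28,-46,46,61,69)/box(-84,-28,-46,46,61,69)+[[(-28,28,76),(30,28,76)],[(-28,-28,76),(30,-28,76)]]/' ov.py
python3 ov.py 480 -204.5 14.1 568.7 180.5 10 7
```

```text
(no output)
```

View pics/oA.png

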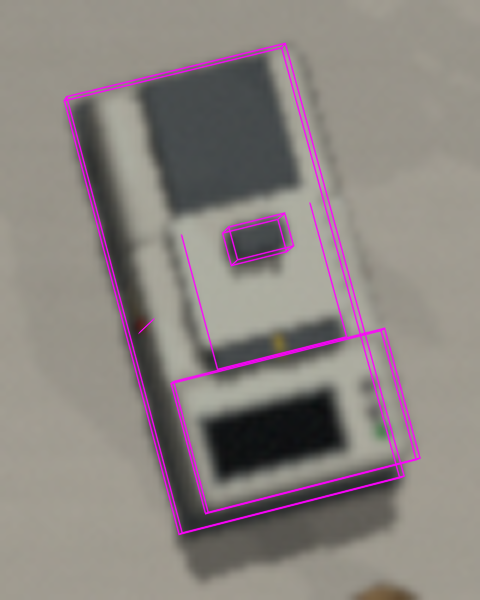

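View pics/oD.png

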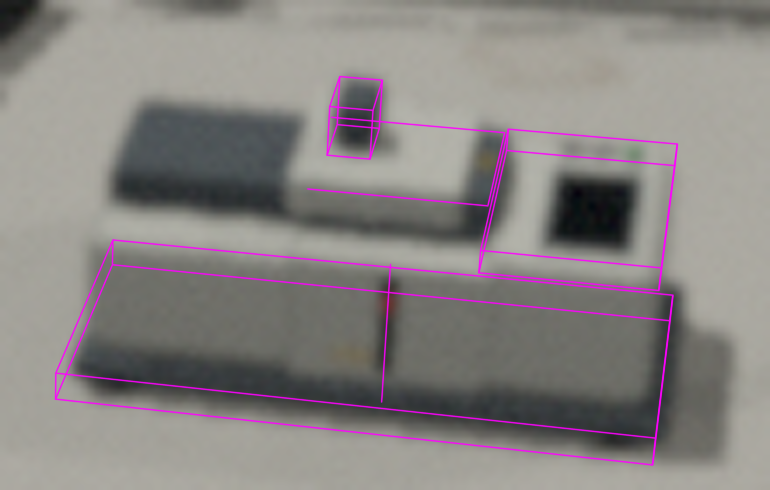

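```bash
cat >> h.py <<'E'
def go(x,y,z,yawdeg):
    s=r.sense();p=s["eef_pos"];yw=s["tcp_rot"][2]
    th=np.radians(yawdeg);d=np.array([x,y,z])-p
    M=np.array([[np.cos(th),np.sin(th),0],[np.sin(th),-np.cos(th),0],[0,0,-1]])
    print("t",s["clock"],"tcp",p.round(1),"yaw",np.degrees(yw).round(2),"rot",s["tcp_rot"].round(3),"F",s["contact_force"].round(1),"op",round(s["opening"],3),"\n turn units",((np.degrees(yw)-yawdeg)/8).round(3),"then xyz units",(M@d/30).round(3))
E
python3 - <<'E'
from h import *
go(464.5,-208.4,180,14.1)
E
```

```text
t 0.1 tcp [ 256.3 -569.6  252.6] yaw 24.23 rot [-3.14  -0.     0.423] F [ 1.2  0.2 -0.1] op 1.0 
 turn units 1.266 then xyz units [ 9.664 -9.986  2.421]
```

Call:
{"fn": "carry_out", "kwargs": {"rows": "0 0 0 0 0.64; 0 0 0 0 0.63; 0 0.97 -1 0 0; 0 0.97 -1 0 0; 0 0.97 -1 0 0; 0 0.97 -1 0 0; 0 0.97 -1 0 0; 0 0.97 -1 0 0; 0 0.97 -1 0 0; 0 0.97 -1 0 0; 0 0.95 -1 0 0; 0 0.95 -0.98 0 0", "newtons": 40}}

```text
clock: 1.6
eef_pos: [465.1, -207.8, 253.1]
tcp_rot: [-3.141, 0.0, 0.245]
contact_force: [0.5, -0.3, 0.1]
opening: 0.003
```

Run:
```python
from h import *
go(464.5,-208.4,107,14.1)
cv2.imwrite("pics/s1.png",r.grab_frame("side"))
```

```text
t 1.6 tcp [ 465.1 -207.8  253.1] yaw 14.06 rot [-3.141  0.     0.245] F [ 0.5 -0.3  0.1] op 0.003 
 turn units -0.005 then xyz units [-0.026  0.014  4.87 ]
```

View pics/s1.png

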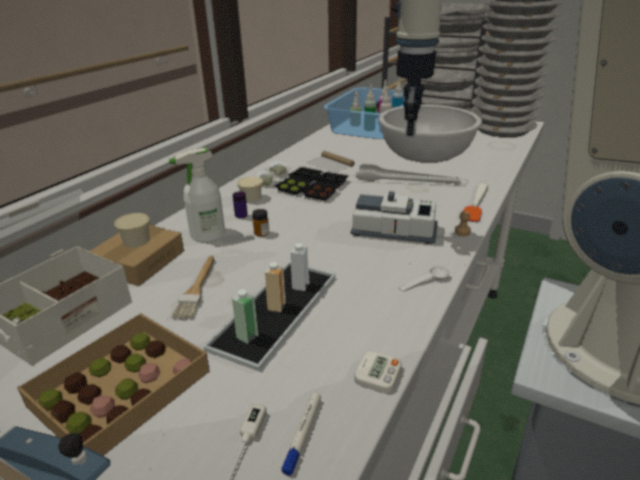

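Call:
{"fn": "carry_out", "kwargs": {"rows": "0 0 0 0.8 0; 0 0 0 0.8 0; 0 0 0 0.8 0; 0 0 0 0.8 0; 0 0 0 0.8 0; 0 0 0 0.5 0; 0 0 0 0.2 0"}}

```text
clock: 2.52
eef_pos: [464.4, -209.0, 111.5]
tcp_rot: [-3.141, 0.001, 0.245]
contact_force: [-0.0, 0.4, 0.7]
opening: 0.0
```

Run:
```python
from h import *
go(464.5,-208.4,107,14.1)
s=r.grab_frame("side")
print(proj('side',r.sense()["eef_pos"]-[0,0,22]))
cv2.imwrite("pics/s2.png",cv2.resize(s[160:250,340:450],None,fx=6,fy=6,interpolation=2))
```

```text
t 2.525 tcp [ 464.4 -209.   111.5] yaw 14.06 rot [-3.141e+00  1.000e-03  2.450e-01] F [-0.   0.4  0.7] op 0.0 
 turn units -0.005 then xyz units [ 0.007 -0.019  0.151]
[[405.64040227 197.70669195]]
```

View pics/s2.png

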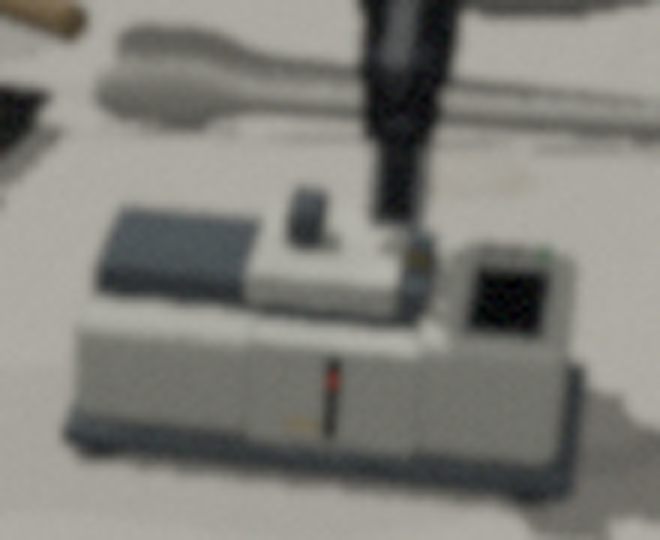

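Call:
{"fn": "carry_out", "kwargs": {"rows": "0 0 0 0.12 0; 0 0.3 0 0 0; 0 0.3 0 0 0; 0 0.3 0 0 0; 0 0.3 0 0 0; 0 0.3 0 0 0; 0 0.2 0 0 0; 0 0.1 0 0 0; 0 0 0 0 0"}}

```text
clock: 3.7
eef_pos: [517.3, -195.9, 108.6]
tcp_rot: [-3.142, -0.0, 0.246]
contact_force: [0.2, -0.1, 0.2]
opening: 0.0
```

Run:
```python
from h import *
go(464.5,-208.4,107,14.1)
s=r.grab_frame("side")
cv2.imwrite("pics/s3.png",cv2.resize(s[160:250,340:450],None,fx=6,fy=6,interpolation=2))
s=r.grab_frame("top")
cv2.imwrite("pics/t3.png",cv2.resize(s[235:335,370:450],None,fx=6,fy=6,interpolation=2))
```

```text
t 3.7 tcp [ 517.3 -195.9  108.6] yaw 14.07 rot [-3.142 -0.     0.246] F [ 0.2 -0.1  0.2] op 0.0 
 turn units -0.004 then xyz units [-1.809 -0.025  0.054]
```

View pics/s3.png

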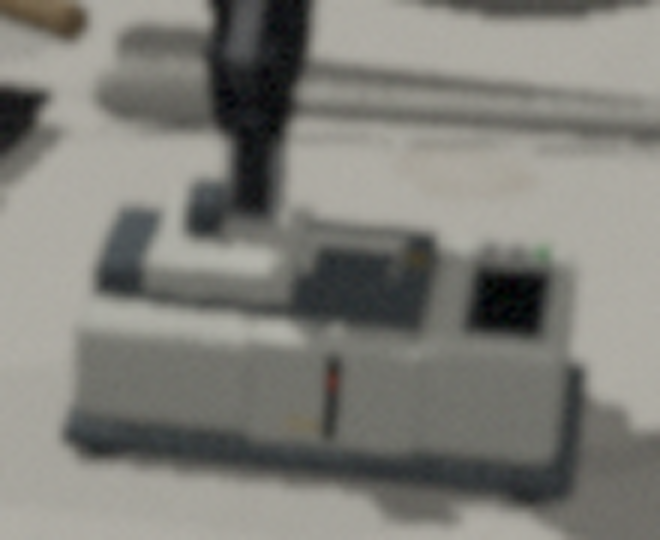

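View pics/t3.png

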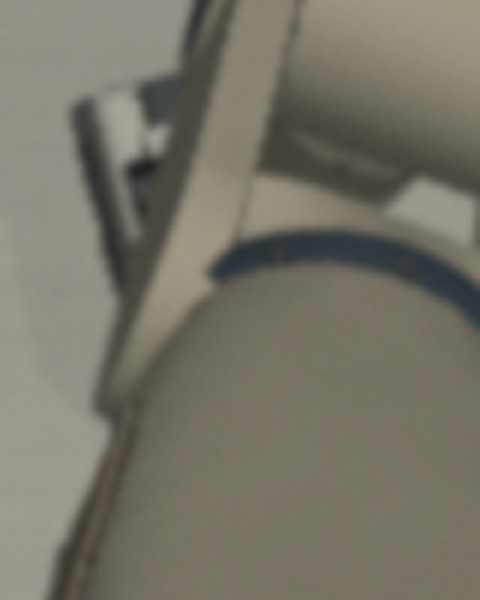

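Call:
{"fn": "carry_out", "kwargs": {"rows": "0 0.1 0 0 0; 0 0.1 0 0 0; 0 0 0 0 0"}}

```text
clock: 4.18
eef_pos: [523.3, -194.5, 108.7]
tcp_rot: [3.141, -0.0, 0.246]
contact_force: [0.7, 0.0, 0.7]
opening: -0.002
```

Call:
{"fn": "carry_out", "kwargs": {"rows": "0 0.06 0 0 0; 0 0 0 0 0"}}

```text
clock: 4.42
eef_pos: [524.3, -194.2, 108.7]
tcp_rot: [-3.141, 0.001, 0.246]
contact_force: [-2.9, -1.4, 2.2]
opening: -0.001
```

Call:
{"fn": "carry_out", "kwargs": {"rows": "0 0.05 0 0 0; 0 0 0 0 0"}}

```text
clock: 4.68
eef_pos: [524.6, -194.1, 108.6]
tcp_rot: [-3.141, 0.003, 0.246]
contact_force: [-9.8, -4.9, 5.5]
opening: 0.004
```

Call:
{"fn": "carry_out", "kwargs": {"rows": "0 -0.3 0 0 0; 0 0 0 -1 0; 0 0 0 -1 0; 0 0 0 -1 0; 0.7 0 0 -0.7 0; 1 0 -1 0 0; 1 0 -1 0 0; 1 0 -1 0 0; 1 0 -1 0 0.5; 1 0 -1 0 0; 1 0 -1 0 0; 1 0 -1 0 0"}}

```text
clock: 6.18
eef_pos: [472.5, 10.2, 219.8]
tcp_rot: [-3.141, -0.001, 0.175]
contact_force: [1.5, 0.4, 0.7]
opening: 0.997
```

Run:
```python
from h import *
go(569,180.5,130,10)
cv2.imwrite("pics/side4.png",r.grab_frame("side"))
cv2.imwrite("pics/top4.png",r.grab_frame("top"))
s=cv2.imread("pics/side4.png");t=cv2.imread("pics/top4.png")
cv2.imwrite("pics/s4.png",cv2.resize(s[170:250,340:450],None,fx=7,fy=7,interpolation=2))
cv2.imwrite("pics/t4.png",cv2.resize(t[235:335,370:450],None,fx=6,fy=6,interpolation=2))
```

```text
t 6.175 tcp [472.5  10.2 219.8] yaw 10.06 rot [-3.141e+00 -1.000e-03  1.750e-01] F [1.5 0.4 0.7] op 0.997 
 turn units 0.007 then xyz units [ 4.154 -5.033  2.995]
```

View pics/s4.png

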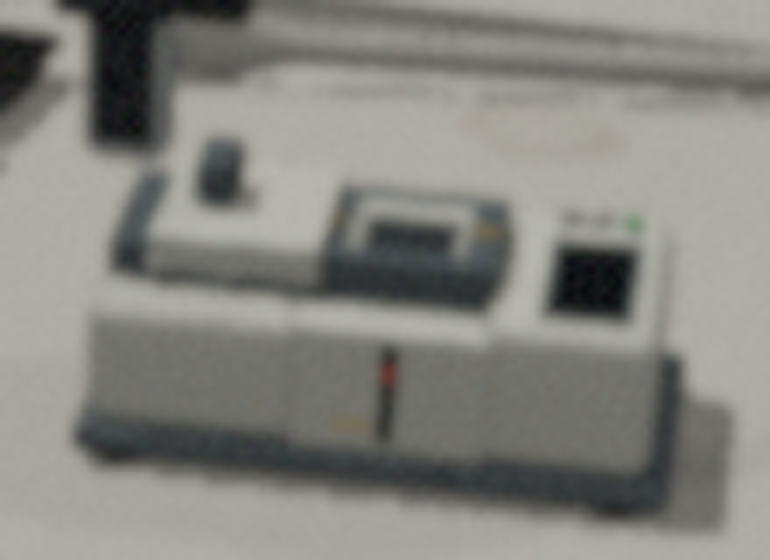

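View pics/t4.png

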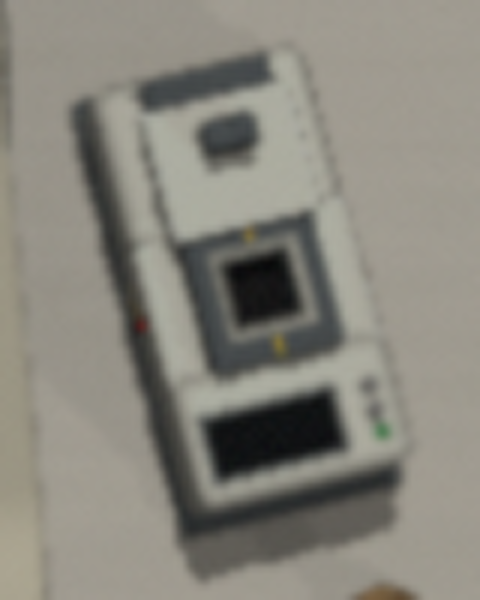

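View pics/side4.png

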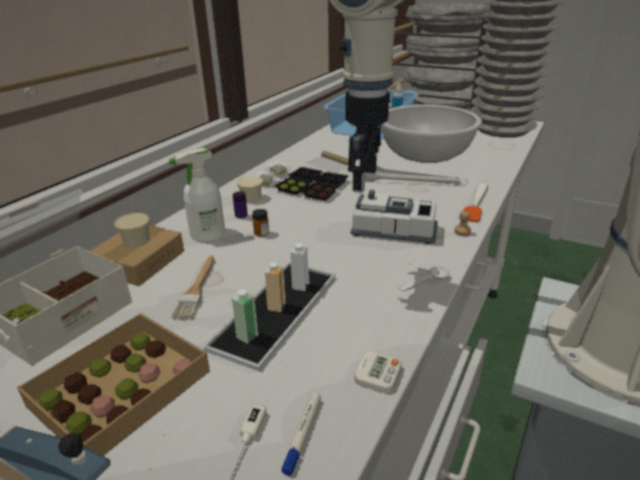

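```bash
cat > ov2.py <<'E'
from h import *
import sys
pose=[float(v) for v in sys.argv[1:4]]; pose[2]=np.radians(pose[2])
t=cv2.imread("pics/top4.png");s=cv2.imread("pics/side4.png")
sq=lambda a,b,z:[(-a,-b,z),(a,-b,z),(a,b,z),(-a,b,z),(-a,-b,z)]
L=[sq(19,19,76),sq(15,15,72),[(-28,28,76),(28,28,76)],[(-28,-28,76),(28,-28,76)],[(-28,-28,76),(-28,28,76)]]
A=draw(t,'top',pose,L,395,255,12,40,45);B=draw(s,'side',pose,L,380,190,10,40,30)
cv2.imwrite("pics/o2.png",np.hstack([A,np.pad(B,((0,A.shape[0]-B.shape[0]),(0,0),(0,0)))])[:600,:880])
E
python3 ov2.py 480 -204.5 14.1;python3 - <<'E'
from h import *
T=lambda *p:crop(p,370,235,6)
c=[atz('top',T(*p),76) for p in((210,258),(297,235),(318,320),(232,343))]
print(np.mean(c,0),[np.linalg.norm(c[i]-c[i-1]) for i in range(4)],[np.degrees(np.arctan2(*(c[a]-c[b])[[1,0]])) for a,b in((0,3),(1,2))],[np.degrees(np.arctan2(*(c[a]-c[b])[[1,0]]))-90 for a,b in((0,1),(3,2))])
print([atz('top',T(*p),76) for p in ((250,235),(280,344))])
E
```

```text
[ 479.43150628 -204.54286604   76.        ] [np.float64(36.54834966943712), np.float64(38.042356468437184), np.float64(36.54860884675827), np.float64(37.50013184949944)] [np.float64(13.554734913827419), np.float64(12.70429933333554)] [np.float64(14.904309698615393), np.float64(14.929584120689583)]
[array([ 502.05639502, -198.98964407,   76.        ]), array([ 456.4189317 , -210.65499722,   76.        ])]
```

View pics/o2.png

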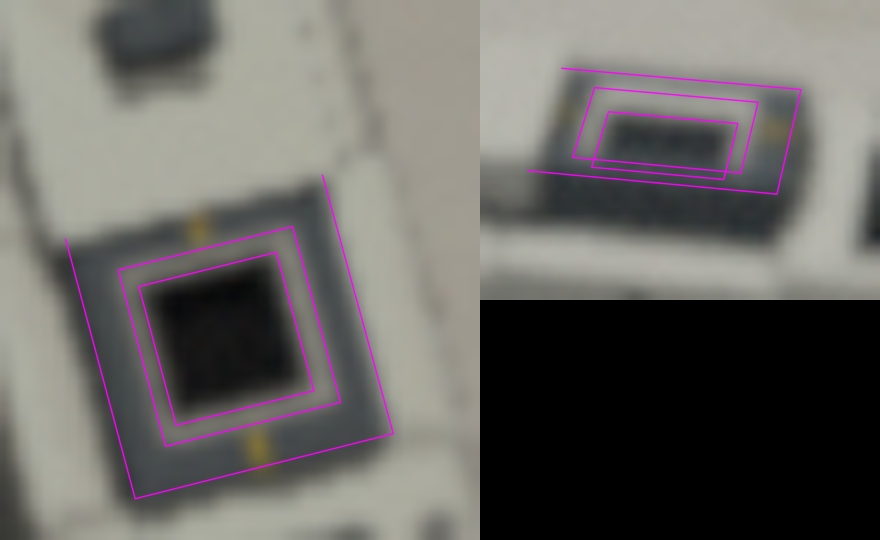

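Call:
{"fn": "carry_out", "kwargs": {"rows": "0.6 0.69 -0.84 0 0; 0.6 0.69 -0.84 0 0; 0.6 0.69 -0.84 0 0; 0.6 0.69 -0.84 0 0; 0.6 0.69 -0.84 0 0; 0.6 0.69 -0.83 0 0; 0.6 0 0 0.9 0; 0.6 0 0 0.9 0; 0.6 0 0 0.9 0; 0.6 0 0 0 0"}}

```text
clock: 7.52
eef_pos: [567.5, 178.4, 136.9]
tcp_rot: [3.141, 0.003, 0.175]
contact_force: [0.4, 0.8, 0.3]
opening: 0.6
```

Run:
```python
from h import *
go(569,180.5,80,10)
s=r.grab_frame("side");t=r.grab_frame("top")
cv2.imwrite("pics/s5.png",np.hstack([cv2.resize(s[200:350,220:340],None,fx=4,fy=4,interpolation=2),np.pad(cv2.resize(t[200:300,200:300],None,fx=4,fy=4),((0,200),(0,0),(0,0)))]))
```

```text
t 7.525 tcp [567.5 178.4 136.9] yaw 10.05 rot [3.141e+00 3.000e-03 1.750e-01] F [0.4 0.8 0.3] op 0.6 
 turn units 0.006 then xyz units [ 0.062 -0.059  1.895]
```

View pics/s5.png

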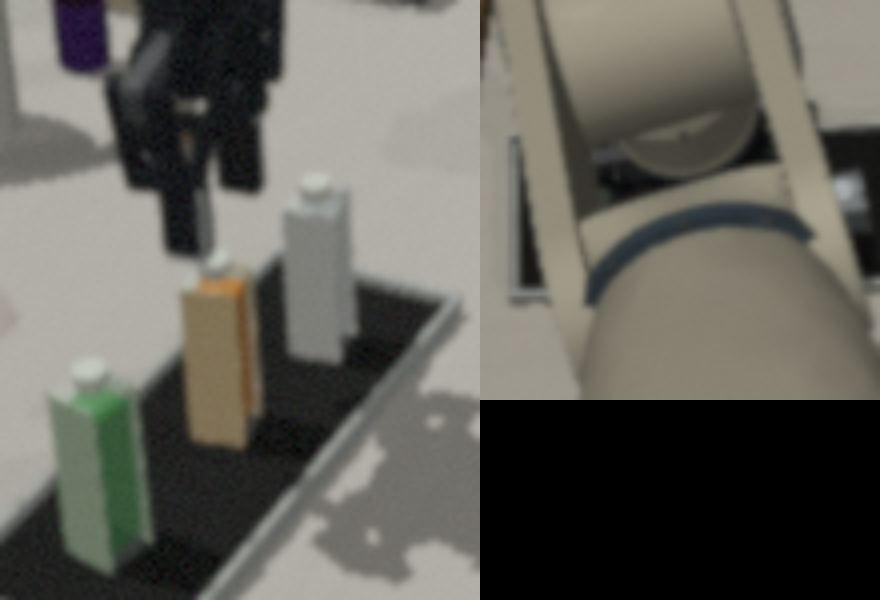

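Call:
{"fn": "carry_out", "kwargs": {"rows": "0.6 0.06 -0.06 0.2 0; 0.6 0 0 0.4 0; 0.6 0 0 0.4 0; 0.6 0 0 0.4 0; 0.6 0 0 0.3 0; 0.6 0 0 0.2 0; 0.6 0 0 0 0"}}

```text
clock: 8.5
eef_pos: [569.7, 181.4, 81.2]
tcp_rot: [3.141, 0.001, 0.176]
contact_force: [-0.4, 0.8, 0.6]
opening: 0.602
```

Run:
```python
from h import *
go(569,180.5,80,10)
s=r.grab_frame("side")
cv2.imwrite("pics/s6.png",cv2.resize(s[220:350,220:340],None,fx=4.5,fy=4.5,interpolation=2))
```

```text
t 8.5 tcp [569.7 181.4  81.2] yaw 10.07 rot [3.141e+00 1.000e-03 1.760e-01] F [-0.4  0.8  0.6] op 0.602 
 turn units 0.008 then xyz units [-0.028  0.025  0.039]
```

View pics/s6.png

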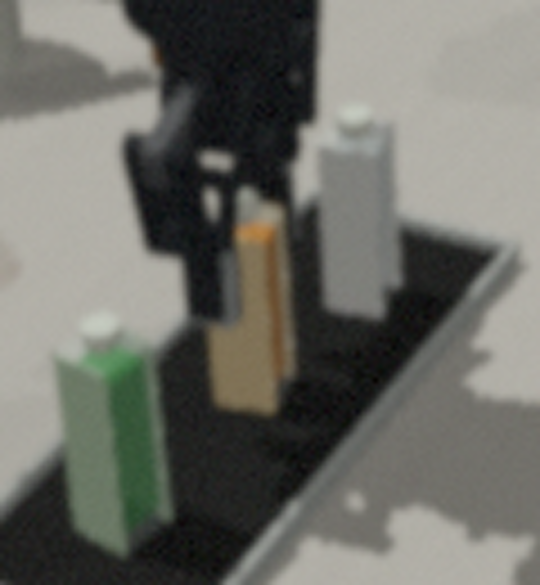

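Call:
{"fn": "carry_out", "kwargs": {"rows": "0.4 0 0 0 0; 0.25 0 0 0 0; 0.25 0 0 0 0; 0.2 0 0 0 0; 0 0 0 0 0; 0 0 0 0 0; 0 0 0 0 0", "newtons": 40}}

```text
clock: 9.43
eef_pos: [570.4, 181.6, 82.2]
tcp_rot: [-3.141, -0.001, 0.176]
contact_force: [-0.4, 0.7, 5.5]
opening: 0.296
```

Run:
```python
from h import *
go(569,180.5,80,10)
s=r.grab_frame("side")
cv2.imwrite("pics/s7.png",cv2.resize(s[220:350,220:340],None,fx=4.5,fy=4.5,interpolation=2))
```

```text
t 9.425 tcp [570.4 181.6  82.2] yaw 10.06 rot [-3.141e+00 -1.000e-03  1.760e-01] F [-0.4  0.7  5.5] op 0.296 
 turn units 0.008 then xyz units [-0.051  0.027  0.073]
```

View pics/s7.png

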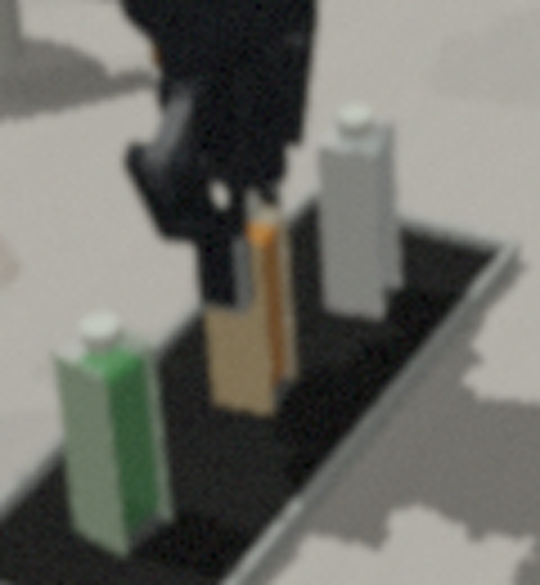

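Call:
{"fn": "carry_out", "kwargs": {"rows": "0 0 0 -0.3 0; 0 0 0 -0.6 0; 0 0 0 -0.8 0; 0 0 0 -0.8 0; 0 0 0 -0.8 0; 0 0 0 -0.8 0; 0 0 0 0 0; 0 0 0 0 0"}}

```text
clock: 10.48
eef_pos: [569.6, 181.3, 204.5]
tcp_rot: [3.142, 0.0, 0.176]
contact_force: [-0.3, -0.5, -0.1]
opening: 0.301
```

Run:
```python
from h import *
go(479.5,-204.5,205,14)
s=r.grab_frame("side");t=r.grab_frame("top")
cv2.imwrite("pics/s8.png",s)
```

```text
t 10.475 tcp [569.6 181.3 204.5] yaw 10.06 rot [3.142 0.    0.176] F [-0.3 -0.5 -0.1] op 0.301 
 turn units -0.492 then xyz units [-6.025 11.753 -0.017]
```

View pics/s8.png

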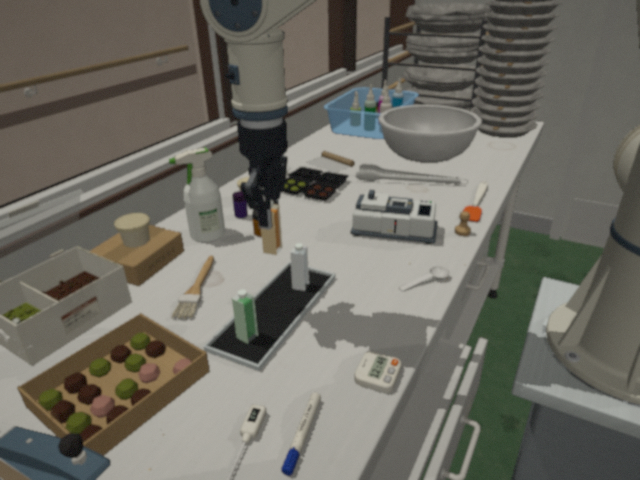

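Call:
{"fn": "carry_out", "kwargs": {"rows": "0 0 0 0 -0.49; 0 -0.3 0.6 0 0; 0 -0.5 1 0 0; 0 -0.52 1 0 0; 0 -0.52 1 0 0; 0 -0.52 1 0 0; 0 -0.52 1 0 0; 0 -0.52 1 0 0; 0 -0.52 1 0 0; 0 -0.52 1 0 0; 0 -0.52 1 0 0; 0 -0.5 1 0 0"}}

```text
clock: 12.08
eef_pos: [486.4, -168.3, 204.2]
tcp_rot: [-3.141, 0.001, 0.242]
contact_force: [0.3, -0.3, -1.1]
opening: 0.3
```

Call:
{"fn": "carry_out", "kwargs": {"rows": "0 -0.3 0.6 0 0; 0 -0.28 0.5 0.3 0; 0 0 0 0.3 0; 0 0 0 0 0; 0 0 0 0 0"}}

```text
clock: 12.7
eef_pos: [479.0, -202.3, 186.5]
tcp_rot: [-3.141, 0.0, 0.245]
contact_force: [-0.6, 0.0, -0.8]
opening: 0.301
```

Run:
```python
from h import *
go(479.5,-204.5,182,14)
cv2.imwrite("pics/side9.png",r.grab_frame("side"));cv2.imwrite("pics/top9.png",r.grab_frame("top"))
s=cv2.imread("pics/side9.png");t=cv2.imread("pics/top9.png")
e=r.sense()["eef_pos"]
B=box(-13,13,-13,13,0,84)
off=e+[0,0,0]
z0=e[2]-74
L=[[(a,b,c+z0) for a,b,c in l] for l in B]
A=draw(s,'side',(e[0],e[1],np.radians(14)),L,350,120,6,100,100)
sq=lambda a,b,z:[(-a,-b,z),(a,-b,z),(a,b,z),(-a,b,z),(-a,-b,z)]
over(A,'side',(479.5,-204.5,np.radians(14)),[sq(19,19,76),sq(15,15,72)],350,120,6,(0,255,0))
cv2.imwrite("pics/s9.png",A)
cv2.imwrite("pics/s9r.png",cv2.resize(s[120:220,350:450],None,fx=6,fy=6,interpolation=2))
cv2.imwrite("pics/t9.png",t)
```

```text
t 12.7 tcp [ 479.  -202.3  186.5] yaw 14.02 rot [-3.141  0.     0.245] F [-0.6  0.  -0.8] op 0.301 
 turn units 0.002 then xyz units [-0.002  0.075  0.15 ]
```

View pics/s9.png

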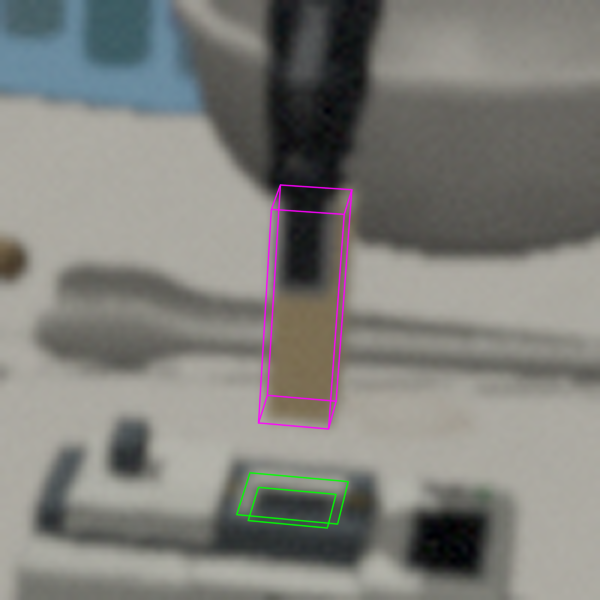

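View pics/s9r.png

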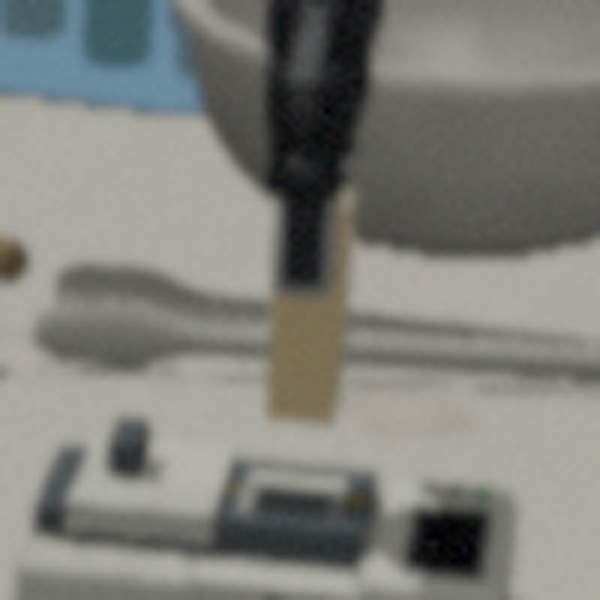

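View pics/t9.png

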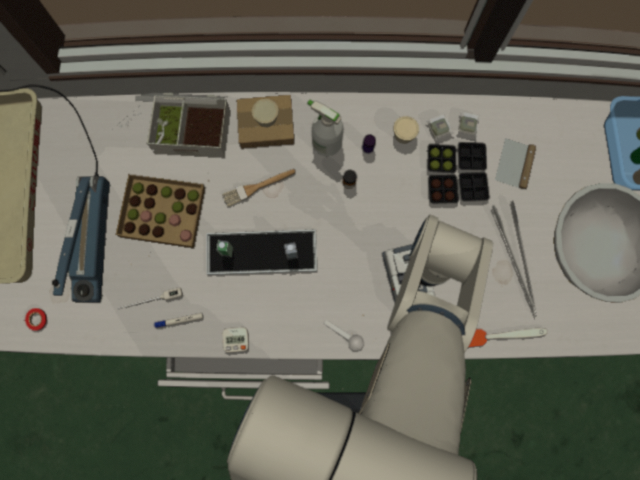

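Call:
{"fn": "carry_out", "kwargs": {"rows": "0 0.03 0.07 0.3 0; 0 0 0 0.4 0; 0 0 0 0.4 0; 0 0 0 0.2 0; 0 0 0 0.15 0; 0 0 0 0.1 0; 0 0 0 0 0"}}

```text
clock: 13.68
eef_pos: [480.3, -204.8, 140.2]
tcp_rot: [-3.142, -0.0, 0.244]
contact_force: [0.2, 0.6, -0.6]
opening: 0.304
```

```bash
cat > look.py <<'E'
from h import *
import sys
go(479.5,-204.5,106,14)
s=r.grab_frame("side")
cv2.imwrite(sys.argv[1],cv2.resize(s[150:245,345:445],None,fx=6,fy=6,interpolation=2))
E
python3 look.py pics/s10.png
```

```text
t 13.675 tcp [ 480.3 -204.8  140.2] yaw 13.98 rot [-3.142 -0.     0.244] F [ 0.2  0.6 -0.6] op 0.304 
 turn units -0.002 then xyz units [-0.025 -0.016  1.139]
```

View pics/s10.png

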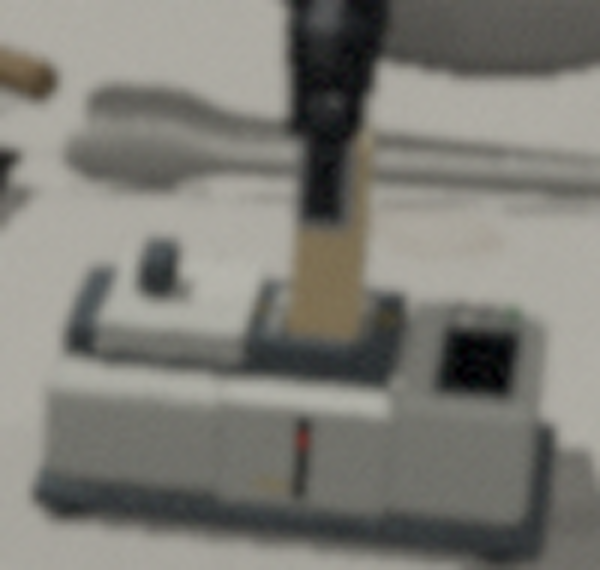

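Call:
{"fn": "carry_out", "kwargs": {"rows": "0 0 0 0.12 0; 0 0 0 0.12 0; 0 0 0 0.12 0; 0 0 0 0 0"}}

```text
clock: 14.22
eef_pos: [480.1, -204.6, 129.0]
tcp_rot: [-3.141, 0.001, 0.244]
contact_force: [0.2, -0.1, -0.4]
opening: 0.295
```

Inside the well with no side force. Next I press against the follower.

Call:
{"fn": "carry_out", "kwargs": {"rows": "0 0 0 0.12 0; 0 0 0 0.12 0; 0 0 0 0.12 0; 0 0 0 0.1 0; 0 0 0 0 0; 0 0 0 0 0"}}

```text
clock: 14.98
eef_pos: [480.5, -204.8, 115.7]
tcp_rot: [3.141, -0.0, 0.244]
contact_force: [0.2, 0.1, 3.2]
opening: 0.299
```

```bash
python3 look.py pics/s11.png
```

```text
t 14.975 tcp [ 480.5 -204.8  115.7] yaw 13.98 rot [ 3.141 -0.     0.244] F [0.2 0.1 3.2] op 0.299 
 turn units -0.002 then xyz units [-0.029 -0.018  0.324]
```

View pics/s11.png

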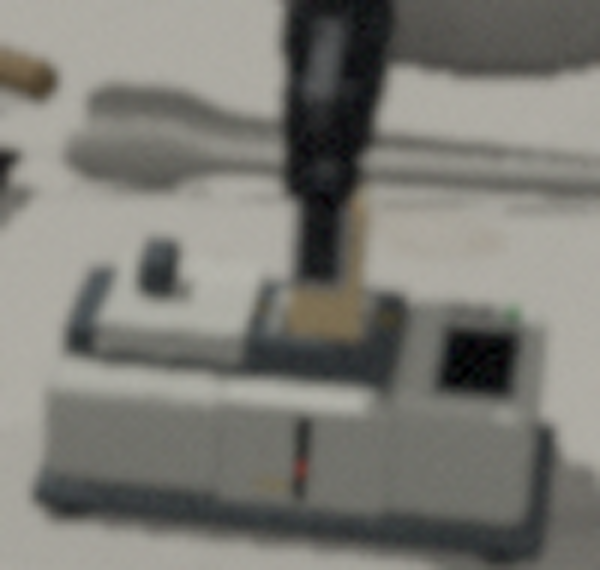

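Call:
{"fn": "carry_out", "kwargs": {"rows": "0 0 0 0.1 0; 0 0 0 0.08 0; 0 0 0 0.05 0; 0 0 0 0 0; 0 0 0 0 0"}}

```text
clock: 15.65
eef_pos: [480.4, -204.8, 108.7]
tcp_rot: [3.141, -0.0, 0.244]
contact_force: [1.1, 0.1, 4.3]
opening: 0.299
```

Call:
{"fn": "carry_out", "kwargs": {"rows": "0 0 0 0.05 0; 0 0 0 0 0; 0 0 0 0 0"}}

```text
clock: 16.02
eef_pos: [480.6, -204.8, 108.1]
tcp_rot: [3.141, -0.001, 0.244]
contact_force: [-1.5, 1.2, 14.1]
opening: 0.297
```

Call:
{"fn": "carry_out", "kwargs": {"rows": "0 0 0 0 0; 0 0 0 0 0; 0 0 0 0 0"}}

```text
clock: 16.4
eef_pos: [480.6, -204.8, 108.1]
tcp_rot: [3.141, -0.001, 0.244]
contact_force: [-2.5, -0.0, 14.6]
opening: 0.297
```

```bash
python3 look.py pics/s12.png; python3 -c "
from h import *
cv2.imwrite('pics/s12f.png',r.grab_frame('side'));print(r.sense()['contact_force'])"
```

```text
t 16.4 tcp [ 480.6 -204.8  108.1] yaw 13.99 rot [ 3.141e+00 -1.000e-03  2.440e-01] F [-2.5 -0.  14.6] op 0.297 
 turn units -0.002 then xyz units [-0.034 -0.02   0.069]
[-1.89884192  0.65351719 14.05844979]
```

View pics/s12.png

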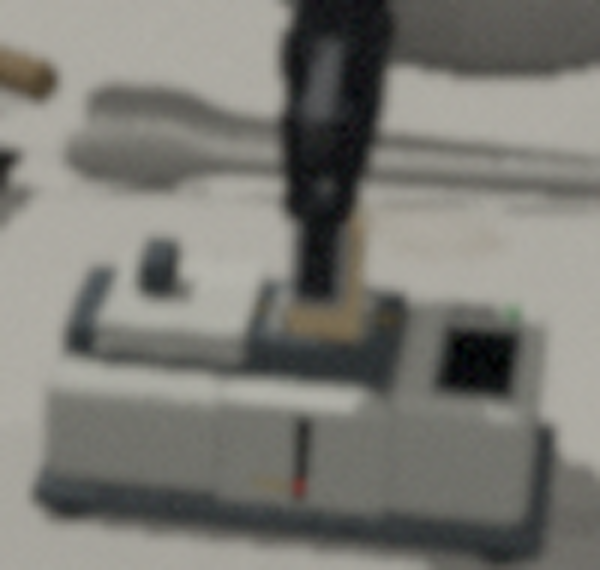

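View pics/s12f.png

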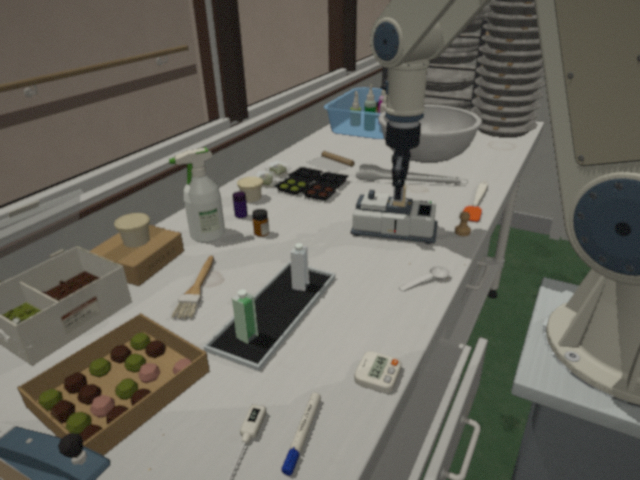

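The red tab at (299,487) in the crop is level with the yellow home mark. The push is a steady 14 N and the cover is still open, so I'm handing in.

```bash
python3 -c "
from rig import r
print(r.sign_off());print(r.sense()['eef_pos'],r.sense()['contact_force'],r.sense()['opening'])"
```

```text
the job is handed in; nothing more can be done
None
the job is handed in; nothing more can be done
```

The amber cell is fully home in the meter's well, and I handed the job in at about 16.4 s with the arm still gripping it and pressing down. No verdict was reported.

- **Cover:** I pushed the dust cover open with closed fingertips until it met its end stop (force rose to about 10 N). The last side picture shows it still open.
- **Grip:** I took the amber cell across its two frosted faces with 40 N. The opening was steady at about 0.30, which matches a 26 mm cell.
- **Placing:** I carried the cell over the other cells, turned it to the meter's angle (14°) and lowered it into the well with no noticeable side force.
- **Last checks:** The red tab is level with the yellow home mark, with a steady push of about 14 N. The tool is vertical, about 1 mm from the well axis I estimated. In the side view the other two cells, the jar, the timer and the spoon look unmoved.

No check failed. One disagreement: before lowering, the side picture showed the held cell about 1 mm off sideways and 2 mm higher than I had assumed. I corrected the sideways part by about 1 mm, and the flared mouth took up what was left. The top camera could not see the cell in the well because the arm blocked it.

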